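# Load the wash carrier and unlatch it from its dock

## Task

Set the brass bracket with the T-shaped foot flat and square into the T-shaped pocket of the latched wash carrier and let go of it. Then pinch the carrier's two black side catches together between the fingers and lift the carrier, with the bracket still seated in it, level and at least 6 cm clear above its dock; the program finishes while holding it up there by the catches, still. Do not disturb the other things on the bench.

Things in the scene. Friction and masses are not known exactly. Their poses are not given: they have to be found in the camera images.
- carrier: Aluminium block 120 (x) by 41 (y) by 20 high (all sizes in mm) in the dock, underside 8 above the bench, loose but latched by its two catches; 190 to 350 g with them. Origin mid underside, x along its length, z up. Black catch paddles stand at its +y and -y sides, x -22 to 22, up to 62 above the origin, 68 over their outer faces sprung out, 52 pinched. A 25 to 40 N grip pinches and carries it
- pocket (a point): Middle of the floor of the T-shaped pocket in the carrier's upper face, at carrier (0, 0, 12), axes as the carrier. 8 deep, dark floor. Crossbar x -29 to -7, y -16 to 16; stem x -7 to 29, y -11 to 11: about 2 play all round the T foot. The bracket is seated when its origin is here, its x along the carrier's +x, its foot 2 proud of the carrier
- bracket: Brass bracket, 95 to 200 g, foot down on the blue mat (3 thick). T foot 10 thick: crossbar x -27 to -9, y -14 to 14; stem x -9 to 27, y -9 to 9. On it an upright rib, x -6 to 6, y -9 to 9, from 10 to 42 above the underside, to grip across its 12 mm. Origin at the underside, under the rib
- dock: Dark steel base, fixed, 140 (x) by 100 (y), origin under its centre at bench level. End walls and corner guides 28 high stand round the carrier with 1.5 to 2 play. At the middle of each long side a lip (60 long, 35.5 to 48 from the centre line, top 30 above the bench, the dock's highest part) overhangs a catch hook. The carrier comes out straight up once both catches are pinched
- catch_left (a joint): Travel (m) of the catch at carrier +y: 0 = sprung out, hooked under the dock's lip; grows as it is pushed in towards the carrier's middle; 0.008 = stop. Its hook is free of the lip from about 0.006. Spring 2 N at 0, 6 N at 0.008
- catch_right (a joint): Travel (m) of the catch at carrier -y: 0 = sprung out, hooked under the dock's lip; grows as it is pushed in towards the carrier's middle; 0.008 = stop. Its hook is free of the lip from about 0.006. Spring 2 N at 0, 6 N at 0.008
- catch_left_pad (a point): where to pinch the left catch: middle of the outer face of its upright black paddle (44 long along carrier x, 5 thick, upper edge 14 above this point), at carrier (0, +34, 48) when sprung out; moves with the catch
- catch_right_pad (a point): where to pinch the right catch: middle of the outer face of its upright black paddle (44 long along carrier x, 5 thick, upper edge 14 above this point), at carrier (0, -34, 48) when sprung out; moves with the catch
- round_bracket: brass bracket with a ROUND foot (disc 36 across, 10 thick) and the same upright rib as the T-footed one; does not fit the pocket. Origin under the middle of the disc. Bystander on the mat
- valve_cap: small silvery valve cap, 24 across, 14 high, origin at its underside. Bystander on the mat
- mouthpiece: silvery mouthpiece standing on its rim, 27 across, 70 high, origin at its underside. Bystander on the mat
- grease_jar: small white jar with a dark lid, 40 across, 40 high, standing between the mat and the dock, origin at its underside. Bystander
- screwdriver: screwdriver lying on the bench, 180 long, 26 thick. Bystander
- mallet: wooden mallet lying on the bench, 240 long, head 60 wide, 26 thick. Bystander
- tuning_slide: silvery U-shaped tube lying on the bench, 114 by 54, 14 thick. Bystander
There are look-alikes about, which are no part of the job. What is meant by the carrier is not pink, and is the smaller of those in its own colour.

How it is judged:
By the outcome, as a careful person would: the job done as asked, in the order asked, and still so for the second after the job is handed in, while the arm keeps its last pose, push and grip.
It also fails if it takes over 54 s, if anything falls off the work surface, if the arm or the gripper's body presses on something with over 40 N, if the wrist force passes 120 N, or if a joint passes its speed limit or range.

## Robot

A 6-joint arm with a two-finger parallel gripper is mounted at the origin on the work surface. World frame = base frame: x ahead of the robot, y to its left, z up, the work surface at z = 0. Lengths are in m, angles in rad, forces in N, time in s.
With the tool pointing down it reaches from about 0.375 to 0.975 m from the base axis. Payload 3.8 kg.
Tool frame: the origin (TCP) lies midway between the tips of the shut fingers; the grasp point (between the pads) lies 19 mm behind it; z points along the fingers, y is the line along which they close (so a half turn about z gives the same grasp; the last joint's range is limited). The gripper opens to 85 mm and grips with 20 to 120 N. Pads are 22 mm wide; open, the fingers measure 114 mm over their backs; the gripper's body (76 mm by 85 mm) begins 54 mm behind the grasp point. The pads swing forward as they close: fully open they stand 13 mm farther back than shut.
Start: joints at [-1.372, 0.264, 1.604, -0, 1.274, -0.037], TCP at [0.158, -0.656, 0.231] pointing down, gripper open.
Joint ranges: [-2.63, 2.63], [-0.94, 2.18], [0.31, 2.57], [-1.31, 4.45], [0, 2.66], [-2.55, 2.55]. Speed limits (rad/s): [2.57, 2.57, 3.14, 3.14, 3.14, 3.14].

## Interface

Orientations are given as a rotation vector (axis times angle).
In Python, from workcell import bot gives the robot as it stands.
- The arm moves only by the tool servo_tool, never from a script. Its argument "series" is a list of rows, each a list of 7 numbers: the shift along the world's x, y, z in units of 0.15 m (1.0 is 0.15 m), then the turn, a rotation vector about the world's x, y, z in units of 180 degrees (1.0 is 180 degrees), then the closure, from 0 (fully open) to 1 (shut). A call has 1 to 20 rows; each row is the pose to reach, as a shift and turn from the pose commanded when the call began, turning the shorter way round; what a row does not reach only later rows make up. A row lasts 1/10 s, in which the tool goes at most 50 mm and 8.59 degrees, less where a joint would pass 70% of its speed; a pose out of reach is approached as far as the arm can. A call with a number of a shift or a turn outside -1 to 1 is refused whole. A call with a gripper value outside its range is refused whole. The fingers move at their own pace and stop on an object; "newtons" is the grip in N (left out, the last holds). Time passes only in rows, so rows that repeat a pose let the fingers close. It gives the time, the measured TCP pose, the force, the opening and the grip force at its end, in the units of the state.
- bot.read_state(): the state, without advancing time (a new reading comes with each control period).
- bot.read_camera(name): name is "scene" or "top"; returns the picture (400x640x3 uint8, red, green, blue); there is no depth.
- bot.camera_info(name): a dict with "vertical_fov" (degrees; the focal length in pixels is half the picture's height over the tangent of half this angle, whatever the lens; pixels are square), "cx", "cy" (the principal point, pixels), "R" (3x3) and "t" (3): a world point X has camera coordinates R X + t. Camera axes: x right, y down, z forward; pixel columns grow to the right and rows downward; lengths in m; the calibration is good to about 2 mm. A picture is of the moment at which its call begins. camera_info takes no time and is no camera call.
- bot.finish_job(): hands the job in; it is judged then, once.
Trained networks look in the newest picture that a camera, given by its name, has taken for a name from the list of things; names that differ only in an ending like _2 or _b are one class to them, and where a whole thing is asked for, a point or a joint stands for the part that bears it (a point fixed in the world has none). Each returns a list of dicts, best first, with "score" (0 to 1); they miss things now and then, are a little off and sometimes report something else, mostly with a low value. They report only what shows in the picture. A call takes as long as a camera call. They do not tell look-alikes from the thing itself.
- bot.recognise(target, camera): "box" ([left, top, right, bottom] as shares, 0 to 1, of the picture: columns of its width, rows of its height, round what is visible of it).
- bot.trace(target, camera): "mask" (400x640 bool, what is visible of it) and "box" ([left, top, right, bottom] as shares, 0 to 1, of the picture: columns of its width, rows of its height, round what is visible of it).
- bot.mark_of(target, camera): "at" ([row, column] as shares, 0 to 1, of the picture: columns of its width, rows of its height: a listed point, or the origin of a listed thing).
The state is a dict: "time": time; "q": joint angles; "joint_vel": joint speeds; "joint_torque": joint torques, N m; "tool_pos": TCP position; "tcp_rot": TCP orientation; "wrist_force": force on the tool from outside, world axes, zero at the start; "torque": the same for the moment, N m; "width": opening from 0.0 (shut) to 1.0 (fully open); "grip_force": force on a finger pad.
Only numpy, scipy, OpenCV 4.12 (cv2) and the standard library are available. Lean on these libraries where they do the work, as an engineer would, in place of code of your own. Each camera call takes 0.05 s, during which the arm holds its last target. There are 200 camera calls.

## Working session

There is one attempt and no reset: what is moved stays moved. The work goes in short steps, Python scripts to look and compute and a tool call to move; the robot and the scene stay as the last step left them, time stands still between calls to the robot, and variables do not carry over. Pictures are saved under pics/ and viewed, at most 10 in all, crops included, and the job is handed in when it is done.

Besides the shell and the picture viewer there is one more tool, called after "Request:" as a command line: name --pt "numbers of a row" for each row, then --argument value for the rest. servo_tool: Moves the arm, as the interface text tells. Shifts and turns lie within -1 to 1; 1 stands for 0.15 m of shift or 180 degrees of turn. Its arguments: {"type":"object","properties":{"series":{"type":"array","items":{"type":"array","items":{"type":"number"}}},"newtons":{"type":"number"}},"required":["series"]}

```bash
mkdir -p pics; cat > h.py <<'E'
import numpy as np, cv2, json
from workcell import bot
def cam(n):
    i=bot.camera_info(n); f=200/np.tan(np.radians(i["vertical_fov"])/2)
    return f,i["cx"],i["cy"],np.array(i["R"]),np.array(i["t"])
def ray(n,u,v,z):
    f,cx,cy,R,t=cam(n); c=-R.T@t; d=R.T@np.array([(u-cx)/f,(v-cy)/f,1]); return c+d*(z-c[2])/d[2]
def proj(n,X):
    f,cx,cy,R,t=cam(n); p=R@np.array(X)+t; return np.array([cx+f*p[0]/p[2],cy+f*p[1]/p[2]])
def shot(n,fn):
    im=bot.read_camera(n); cv2.imwrite(fn,im[:,:,::-1]); return im
E
python3 - <<'E'
from h import *
for n in("top","scene"):
    shot(n,f"pics/{n}0.png"); print(n,-cam(n)[3].T@cam(n)[4],cam(n)[0])
    for t,z in(("carrier",.02),("pocket",.02),("bracket",.003),("round_bracket",.003),("catch_left_pad",.056),("catch_right_pad",.056),("dock",0)):
        for r in bot.mark_of(t,n)[:4]:
            v,u=r["at"][0]*400,r["at"][1]*640
            print(t,round(r["score"],2),round(u,1),round(v,1),ray(n,u,v,z).round(4))
E
```

```text
top [0.4837396  0.02193666 1.35773964] 452.9563540937754
carrier 0.82 306.5 209.2 [0.5673 0.0201 0.02  ]
carrier 0.76 255.1 215.4 [0.5451 0.1713 0.02  ]
carrier 0.67 213.0 273.0 [0.3735 0.2885 0.02  ]
carrier 0.19 379.8 248.9 [ 0.4558 -0.1986  0.02  ]
pocket 0.96 217.0 273.1 [0.3735 0.2767 0.02  ]
pocket 0.62 255.1 214.5 [0.5477 0.1714 0.02  ]
pocket 0.56 302.0 206.8 [0.5741 0.0336 0.02  ]
bracket 0.61 391.5 207.2 [ 0.581  -0.2349  0.003 ]
round_bracket 0.53 383.0 245.9 [ 0.4645 -0.2109  0.003 ]
catch_left_pad 0.69 205.9 288.3 [0.333  0.2996 0.056 ]
catch_left_pad 0.54 243.9 210.3 [0.5572 0.1999 0.056 ]
catch_left_pad 0.52 299.8 196.0 [0.6027 0.0405 0.056 ]
catch_left_pad 0.48 267.2 215.0 [0.5454 0.1326 0.056 ]
catch_right_pad 0.7 313.8 141.7 [0.7625 0.004  0.056 ]
catch_right_pad 0.66 213.0 256.8 [0.4223 0.2831 0.056 ]
catch_right_pad 0.61 263.7 213.9 [0.5483 0.1428 0.056 ]
catch_right_pad 0.51 310.2 213.2 [0.5538 0.0092 0.056 ]
dock 0.57 254.2 214.1 [0.5497 0.1764 0.    ]
scene [ 0.87151387 -0.41902509  0.81036299] 367.18109347223003
carrier 0.84 341.3 172.5 [0.5557 0.1587 0.02  ]
carrier 0.77 319.4 213.8 [0.5839 0.0107 0.02  ]
carrier 0.76 317.3 126.4 [0.3964 0.2706 0.02  ]
pocket 0.79 341.6 169.6 [0.5508 0.1681 0.02  ]
pocket 0.67 320.3 213.3 [0.5849 0.0132 0.02  ]
bracket 0.76 254.2 287.5 [ 0.5699 -0.2337  0.003 ]
bracket 0.43 342.4 175.6 [0.5576 0.1634 0.003 ]
round_bracket 0.78 225.7 254.7 [ 0.4583 -0.2091  0.003 ]
catch_left_pad 0.82 303.9 100.2 [0.3175 0.3105 0.056 ]
catch_left_pad 0.68 334.3 202.1 [0.6075 0.0414 0.056 ]
catch_left_pad 0.48 352.3 157.4 [0.5658 0.1949 0.056 ]
catch_right_pad 0.75 337.4 168.3 [0.5537 0.1386 0.056 ]
catch_right_pad 0.71 326.9 116.3 [0.417  0.2911 0.056 ]
catch_right_pad 0.5 192.1 342.5 [ 0.5636 -0.4035  0.056 ]
catch_right_pad 0.48 308.1 204.0 [ 0.5572 -0.0011  0.056 ]
dock 0.58 343.8 171.8 [0.5522 0.1796 0.    ]
dock 0.54 380.2 258.5 [ 7.718e-01 -4.000e-04  0.000e+00]
```

View pics/top0.png

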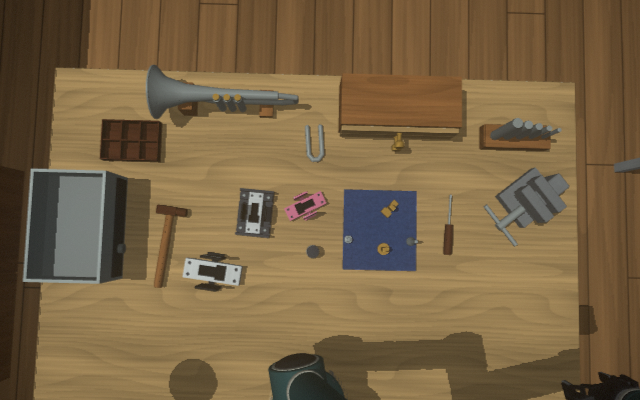

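View pics/scene0.png

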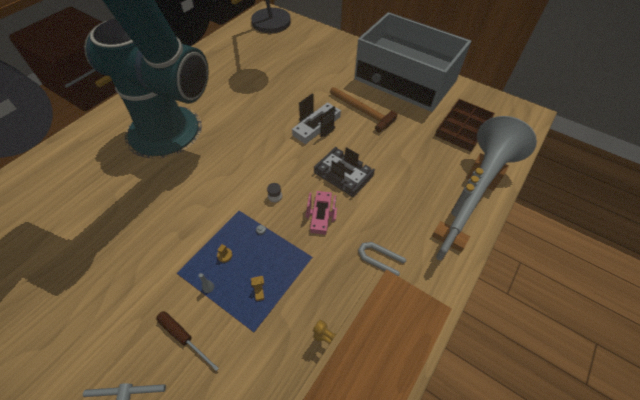

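The top view shows the docked silver carrier at about (254,213), with the pink and the larger silver look-alikes off the dock. The T bracket is at about (390,208) on the mat. The scene view shows the same layout, with the docked carrier at (343,170) and the bracket at (257,288).

```bash
python3 - <<'E'
from h import *
a=cv2.imread("pics/top0.png"); b=cv2.imread("pics/scene0.png")
def c(im,u,v,r=25,s=12): return cv2.resize(im[v-r+5:v+r-5,u-r:u+r],None,fx=8,fy=7.5 if 0 else 8,interpolation=cv2.INTER_CUBIC)
def cc(im,u,v): return cv2.resize(im[v-37//1:v+37,u-50:u+50][:, :],(400,296),interpolation=cv2.INTER_CUBIC)
def d(im,u,v): return cv2.resize(im[v-18:v+19,u-25:u+25],(400,296),interpolation=cv2.INTER_CUBIC)
def e(im,u,v): return cv2.resize(im[v-30:v+30,u-40:u+41],(400,296),interpolation=cv2.INTER_CUBIC)
cv2.imwrite("pics/crop0.png",np.vstack([np.hstack([e(a,256,213),e(b,343,170)]),np.hstack([d(a,390,208),d(b,257,288)])]))
E
```

```text
(no output)
```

View pics/crop0.png

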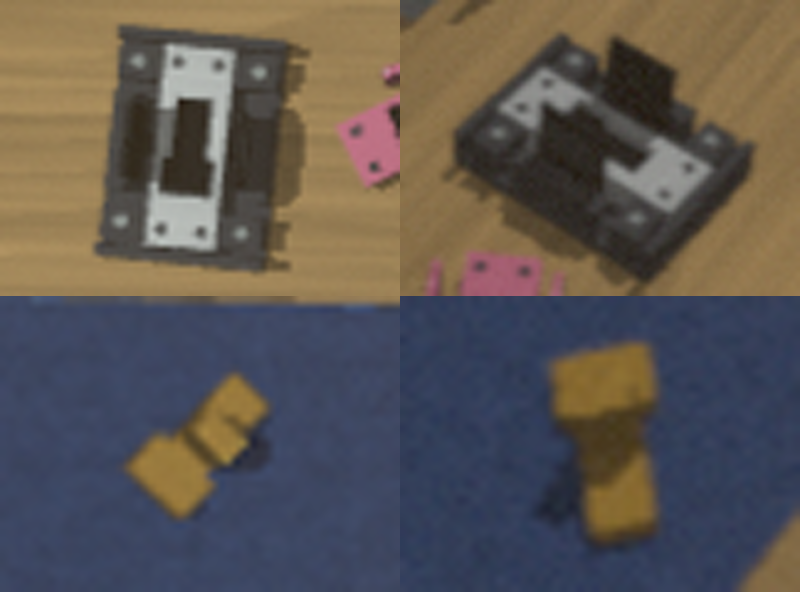

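Carrier: near-vertical in the top view with the stem towards +x. Bracket: stem points up-right, yaw about -45°. I'll fit both by template in the images.

```bash
cat > fit.py <<'E'
from h import *
from scipy.optimize import minimize
from scipy.spatial import ConvexHull
S=8
def T(p,X,z0):
    c,s=np.cos(p[2]),np.sin(p[2]); X=np.asarray(X,float)
    return np.c_[p[0]+c*X[:,0]-s*X[:,1],p[1]+s*X[:,0]+c*X[:,1],z0+X[:,2]]
def rect(x0,x1,y0,y1,z): return [(x0,y0,z),(x1,y0,z),(x1,y1,z),(x0,y1,z)]
def box(x0,x1,y0,y1,a,b): return rect(x0,x1,y0,y1,a)+rect(x0,x1,y0,y1,b)
BR=[np.array(b)/1000 for b in (box(-27,-9,-14,14,0,10),box(-9,27,-9,9,0,10),box(-6,6,-9,9,10,42))]
def render(n,o,polys):
    u0,v0,w,h=o; m=np.zeros((h*S,w*S),np.float32)
    for P,val in polys:
        q=np.array([proj(n,X) for X in P]); q=q[ConvexHull(q).vertices]
        cv2.fillPoly(m,[np.round(((q-[u0,v0]+.5)*S-.5)*16).astype(np.int32)],val,shift=4)
    m=cv2.resize(m,(w,h),interpolation=cv2.INTER_AREA); return cv2.GaussianBlur(m,(0,0),.5)
def nm(f,p0):
    best=None
    for k in(1,-1):
        r=minimize(f,p0,method="Nelder-Mead",options=dict(initial_simplex=[p0]+[np.array(p0)+k*np.array(d) for d in((.006,0,0),(0,.006,0),(0,0,.12))],xatol=1e-5,fatol=1e-6))
        if best is None or r.fun<best.fun: best=r
    return best
def fit_bracket(ims,p0,z0):
    D=[]
    for n,im in ims.items():
        u,v=proj(n,[p0[0],p0[1],z0+.015]).astype(int); o=(u-20,v-20,40,40)
        g=im[v-20:v+20,u-20:u+20].astype(float); s=g[:,:,0]-g[:,:,2]
        bg=np.median(s); fg=np.percentile(s[s>bg+50],60); D.append((n,o,np.clip((s-bg)/(fg-bg),0,1)))
    def f(p): return sum(((render(n,o,[(T(p,b,z0),1.) for b in BR])-m)**2).mean() for n,o,m in D)
    return nm(f,p0)
def fit_carrier(im,p0,z0=.008):
    n="top";u,v=proj(n,[p0[0],p0[1],z0+.02]).astype(int); o=(u-20,v-24,40,48)
    s=im[v-24:v+24,u-20:u+20].astype(float).min(2); lo,hi=np.percentile(s,20),np.percentile(s,95)
    m=np.clip((s-lo)/(hi-lo),0,1)
    M=lambda *a:np.array(rect(*a,20))/1000
    def polys(p): return [(T(p,M(-60,60,-20.5,20.5),z0),1.),(T(p,M(-29,-7,-16,16),z0),0.),(T(p,M(-7.1,29,-11,11),z0),0.)]
    W=render(n,o,[(T(p0,M(-66,66,-27,27),z0),1.)])
    return nm(lambda p:(W*(render(n,o,polys(p))-m)**2).mean(),p0)
E
python3 - <<'E'
from fit import *
ims={n:cv2.imread(f"pics/{n}0.png")[:,:,::-1] for n in("top","scene")}
c=fit_carrier(ims["top"],[.548,.174,-.08]); print("carrier",c.x,np.degrees(c.x[2]),c.fun)
for k in (["top"],["scene"],["top","scene"]):
    r=fit_bracket({n:ims[n] for n in k},[.575,-.234,-.8],.003); print(k,r.x,np.degrees(r.x[2]),r.fun)
s=bot.read_state(); print(s["time"],s["tool_pos"],s["tcp_rot"],s["q"])
from scipy.spatial.transform import Rotation as Ro
print(Ro.from_rotvec(s["tcp_rot"]).as_matrix().round(3))
E
```

```text
carrier [ 0.55354778  0.17416635 -0.07092374] -4.063631102299582 0.011157016686188011Traceback (most recent call last):
  File "<stdin>", line 5, in <module>
  File "fit.py", line 30, in fit_bracket
    return nm(f,p0)
  File "fit.py", line 20, in nm
    r=minimize(f,p0,method="Nelder-Mead",options=dict(initial_simplex=[p0]+[np.array(p0)+k*np.array(d) for d in((.006,0,0),(0,.006,0),(0,0,.12))],xatol=1e-5,fatol=1e-6))
    res = _minimize_neldermead(fun, x0, args, callback, bounds=bounds,
                               **options)
    fxcc = func(xcc)
    fx = function(np.copy(x), *(wrapper_args + args))
  File "fit.py", line 29, in f
    def f(p): return sum(((render(n,o,[(T(p,b,z0),1.) for b in BR])-m)**2).mean() for n,o,m in D)
                     ~~~^^^^^^^^^^^^^^^^^^^^^^^^^^^^^^^^^^^^^^^^^^^^^^^^^^^^^^^^^^^^^^^^^^^^^^^^^
  File "fit.py", line 29, in <genexpr>
    def f(p): return sum(((render(n,o,[(T(p,b,z0),1.) for b in BR])-m)**2).mean() for n,o,m in D)
                           ~~~~~~^^^^^^^^^^^^^^^^^^^^^^^^^^^^^^^^^^
  File "fit.py", line 14, in render
    q=np.array([proj(n,X) for X in P]); q=q[ConvexHull(q).vertices]
                ~~~~^^^^^
  File "h.py", line 9, in proj
    f,cx,cy,R,t=cam(n); p=R@np.array(X)+t; return np.array([cx+f*p[0]/p[2],cy+f*p[1]/p[2]])
                ~~~^^^
  File "h.py", line 4, in cam
    i=bot.camera_info(n); f=200/np.tan(np.radians(i["vertical_fov"])/2)
ValueError: time passes only in moves, steps and waits
```

```bash
sed -i 's/^def cam/import functools\n@functools.lru_cache\ndef cam/' h.py
cat > m1.py <<'E'
from fit import *
ims={n:cv2.imread(f"pics/{n}0.png")[:,:,::-1] for n in("top","scene")}
c=fit_carrier(ims["top"],[.5535,.174,-.07]); print("carrier",c.x,np.degrees(c.x[2]),c.fun)
for k in (["top"],["scene"],["top","scene"]):
    r=fit_bracket({n:ims[n] for n in k},[.575,-.234,-.8],.003); print(k,r.x,np.degrees(r.x[2]),r.fun)
s=bot.read_state(); print(s["time"],s["tool_pos"],s["tcp_rot"],s["q"])
from scipy.spatial.transform import Rotation as Ro
print(Ro.from_rotvec(s["tcp_rot"]).as_matrix().round(3))
E
python3 m1.py
```

```text
carrier [ 0.55363588  0.17416822 -0.07088643] -4.061493235600641 0.010588501668392683
['top'] [ 0.57887252 -0.2289551  -0.73200373] -41.94072436255421 0.05509258122618932
['scene'] [ 0.57952792 -0.23036519 -0.74481041] -42.67449295390138 0.005576913555816203
['top', 'scene'] [ 0.57930152 -0.22975031 -0.74760221] -42.83445131128747 0.06177365783350658
0.8 [ 0.15771433 -0.65631105  0.23129791] [3.11976956e+00 3.69578131e-01 3.42656097e-05] [-1.37187209e+00  2.63877490e-01  1.60399445e+00  2.20073545e-05
  1.27371034e+00 -3.69096936e-02]
[[ 0.972  0.234  0.   ]
 [ 0.234 -0.972 -0.   ]
 [ 0.     0.    -1.   ]]
```

Bracket is at (0.5795, -0.230), yaw -42.7°. Carrier is at (0.5536, 0.1742), yaw -4.06°. Moving above the bracket now.

Request:
servo_tool --pt "0.19 0.19 0 0 0 0.013 0.3" --pt "0.38 0.38 0 0 0 0.025 0.4" --pt "0.57 0.57 0 0 0 0.038 0.4" --pt "0.76 0.76 0 0 0 0.05 0.4" --pt "0.937 0.947 0 0 0 0.063 0.4" --newtons 40

```text
time: 1.3
tool_pos: [0.2993, -0.5131, 0.2314]
tcp_rot: [3.067, 0.678, 0.0]
wrist_force: [0.9, -0.7, 0.0]
width: 0.6
grip_force: 0.0
```

Request:
servo_tool --pt "0.19 0.19 0 0 0 0.013 0.4" --pt "0.38 0.38 0 0 0 0.025 0.4" --pt "0.57 0.57 0 0 0 0.038 0.4" --pt "0.76 0.76 0 0 0 0.05 0.4" --pt "0.937 0.947 0 0 0 0.063 0.4"

```text
time: 1.8
tool_pos: [0.44, -0.3709, 0.2316]
tcp_rot: [2.985, 0.978, 0.001]
wrist_force: [0.8, -0.3, 1.5]
width: 0.597
grip_force: 0.0
```

Request:
servo_tool --pt "0.19 0.19 0 0 0 0.013 0.4" --pt "0.38 0.38 -0.1 0 0 0.025 0.4" --pt "0.57 0.57 -0.2 0 0 0.038 0.4" --pt "0.76 0.76 -0.3 0 0 0.05 0.4" --pt "0.937 0.947 -0.4 0 0 0.062 0.4" --pt "0.937 0.947 -0.5 0 0 0.062 0.4" --pt "0.937 0.947 -0.6 0 0 0.062 0.4" --pt "0.937 0.947 -0.6 0 0 0.062 0.4" --pt "0.937 0.947 -0.6 0 0 0.062 0.4"

```text
time: 2.7
tool_pos: [0.5783, -0.2311, 0.1409]
tcp_rot: [-2.878, -1.259, 0.002]
wrist_force: [0.3, -0.2, 0.8]
width: 0.598
grip_force: 0.0
```

Request:
servo_tool --pt "0.007 0.006 -0.2 0 0 0 0.4" --pt "0.007 0.006 -0.4 0 0 0 0.4" --pt "0.007 0.006 -0.55 0 0 0 0.4" --pt "0.007 0.006 -0.68 0 0 0 0.4" --pt "0.007 0.006 -0.76 0 0 0 0.4" --pt "0.007 0.006 -0.81 0 0 0 0.4" --pt "0.007 0.006 -0.81 0 0 0 0.5" --pt "0.007 0.006 -0.81 0 0 0 0.6" --pt "0.007 0.006 -0.81 0 0 0 0.7" --pt "0.007 0.006 -0.81 0 0 0 0.8" --pt "0.007 0.006 -0.81 0 0 0 0.9" --pt "0.007 0.006 -0.81 0 0 0 1" --pt "0.007 0.006 -0.81 0 0 0 1" --pt "0.007 0.006 -0.81 0 0 0 1" --pt "0.007 0.006 -0.81 0 0 0 1"

```text
time: 4.2
tool_pos: [0.5812, -0.2295, 0.0209]
tcp_rot: [2.876, 1.261, 0.002]
wrist_force: [-0.9, 0.8, 5.1]
width: 0.13
grip_force: 39.9
```

Request:
servo_tool --pt "0 0 0.1 0 0 0 1" --pt "0 0 0.3 0 0 0 1" --pt "0 0 0.5 0 0 0 1" --pt "0 0 0.7 0 0 0 1" --pt "0 0 0.9 0 0 0 1" --pt "0 0 0.98 0 0 0 1" --pt "0 0 0.98 0 0 0 1"

```text
time: 4.9
tool_pos: [0.5818, -0.2299, 0.1694]
tcp_rot: [2.874, 1.26, 0.005]
wrist_force: [0.5, 0.2, -1.6]
width: 0.136
grip_force: 39.2
```

Request:
servo_tool --pt "-0.01 0.15 0 0 0 0.015 1" --pt "-0.02 0.35 0 0 0 0.03 1" --pt "-0.04 0.55 0 0 0 0.045 1" --pt "-0.06 0.75 0 0 0 0.06 1" --pt "-0.06 0.9 0 0 0 0.072 1"

```text
time: 5.4
tool_pos: [0.5691, -0.0923, 0.1638]
tcp_rot: [-2.712, -1.579, 0.006]
wrist_force: [1.0, 0.4, -1.8]
width: 0.135
grip_force: 39.2
```

Request:
servo_tool --pt "-0.01 0.2 0 0 0 0.015 1" --pt "-0.02 0.4 0 0 0 0.03 1" --pt "-0.04 0.6 0 0 0 0.045 1" --pt "-0.06 0.8 0 0 0 0.06 1" --pt "-0.06 0.9 0 0 0 0.072 1"

```text
time: 5.9
tool_pos: [0.5602, 0.0428, 0.1642]
tcp_rot: [-2.515, -1.877, 0.005]
wrist_force: [-0.2, -0.3, -1.6]
width: 0.127
grip_force: 39.2
```

Request:
servo_tool --pt "-0.02 0.2 0 0 0 0.02 1" --pt "-0.03 0.4 0 0 0 0.04 1" --pt "-0.05 0.6 0 0 0 0.055 1" --pt "-0.06 0.8 0 0 0 0.065 1" --pt "-0.06 0.89 0 0 0 0.07 1" --pt "-0.06 0.89 0 0 0 0.07 1" --pt "-0.06 0.89 0 0 0 0.07 1"

```text
time: 6.6
tool_pos: [0.5531, 0.1734, 0.1659]
tcp_rot: [2.3, 2.14, -0.003]
wrist_force: [-0.3, 0.0, -0.1]
width: 0.134
grip_force: 39.2
```

```bash
python3 - <<'E'
from h import *
s=bot.read_state(); print(s["tool_pos"],s["tcp_rot"],s["width"],s["wrist_force"])
a=shot("top","pics/top1.png");b=shot("scene","pics/scene1.png")
def d(im,u,v,r=40): return cv2.resize(im[v-r:v+r,u-r:u+r,::-1],(400,400),interpolation=cv2.INTER_CUBIC)
q=proj("scene",[.5536,.1742,.09]).astype(int)
cv2.imwrite("pics/crop1.png",np.hstack([d(a,256,213),d(b,*q)]))
E
```

```text
[0.55308717 0.17336234 0.16589683] [ 2.2998156   2.1400659  -0.00303109] 0.13400386725769162 [-0.25090999  0.03944313 -0.10149403]
```

View pics/crop1.png

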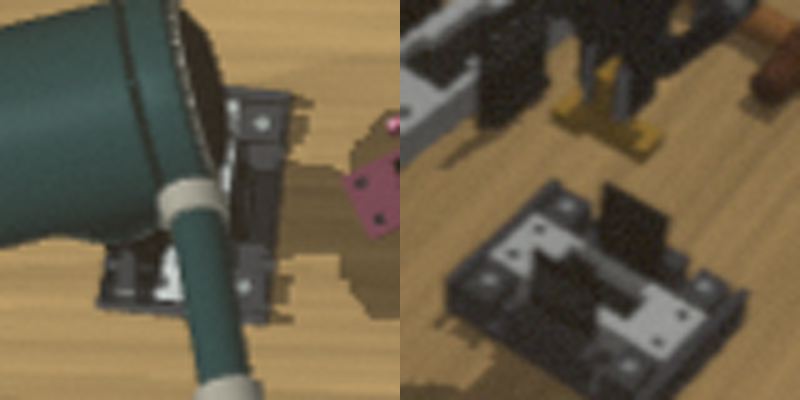

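The scene crop shows the bracket held level by its rib, with its foot at about crop (605,130). The carrier below is undisturbed. Next I'll fit the held bracket's foot and the carrier in the same scene picture.

```bash
cat > m2.py <<'E'
from fit import *
def fit_foot(im,p0,z0,n="scene",free_z=False):
    u,v=proj(n,[p0[0],p0[1],z0+.008]).astype(int); o=(u-18,v-14,36,32)
    g=im[v-14:v+18,u-18:u+18].astype(float); s=(g[:,:,0]-g[:,:,2])/(g.max(2)+20)
    m=np.clip((s-.45)/.2,0,1)
    W=1-render(n,o,[(T(p0,np.array(box(-20,20,-12,12,16,60))/1000,z0),1.)])
    f=lambda p:(W*(render(n,o,[(T(p,b,z0),1.) for b in BR[:2]])-m*W)**2).mean()
    r=nm(f,p0); return r,m,W,render(n,o,[(T(r.x,b,z0),1.) for b in BR[:2]])
def fit_carrier_scene(im,p0,z0=.008):
    n="scene";u,v=proj(n,[p0[0],p0[1],z0+.02]).astype(int); o=(u-32,v-26,64,52)
    s=im[v-26:v+26,u-32:u+32].astype(float).min(2); lo,hi=np.percentile(s,20),np.percentile(s,97)
    m=np.clip((s-lo)/(hi-lo),0,1); M=lambda *a:np.array(rect(*a,20))/1000
    polys=lambda p:[(T(p,M(-60,60,-20.5,20.5),z0),1.),(T(p,M(-29,-7,-16,16),z0),0.),(T(p,M(-7.1,29,-11,11),z0),0.)]
    W=render(n,o,[(T(p0,M(-66,66,-24,24),z0),1.),(T(p0,np.array(box(-26,26,-36,-26,0,64))/1000,z0),0.),(T(p0,np.array(box(-26,26,26,36,0,64))/1000,z0),0.)])
    return nm(lambda p:(W*(render(n,o,polys(p))-m)**2).mean(),p0)
if __name__=="__main__":
    im=cv2.imread("pics/scene1.png")[:,:,::-1]
    r,m,W,q=fit_foot(im,[.5535,.1738,-.0709],.148); print("foot",r.x,np.degrees(r.x[2]),r.fun)
    for z in(.144,.146,.150,.152): t=fit_foot(im,[.5535,.1738,-.0709],z)[0]; print(z,t.x,t.fun)
    for k in(0,1):
        c=fit_carrier_scene(cv2.imread(f"pics/scene{k}.png")[:,:,::-1],[.5536,.1742,-.071]); print("carrier scene",c.x,c.fun)
    cv2.imwrite("pics/fit1.png",cv2.resize((np.hstack([m,m*W,q])*255).astype(np.uint8),None,fx=7,fy=7,interpolation=0))
E
python3 m2.py
```

```text
foot [ 0.5175  0.2498 -1.1109] -63.64988146108314 0.007192750060199827
0.144 [ 0.5175  0.2498 -1.1109] 0.00556231616237187
0.146 [ 0.5175  0.2498 -1.1109] 0.006482700960739425
0.15 [ 0.5175  0.2498 -1.1109] 0.0077235138785327105
0.152 [ 0.4995  0.2498 -0.6309] 0.008289651329824933
carrier scene [ 0.55493289  0.1721618  -0.07635303] 0.0029408227080234546
carrier scene [ 0.55486885  0.17213549 -0.07507916] 0.002884359907695302
```

View pics/fit1.png

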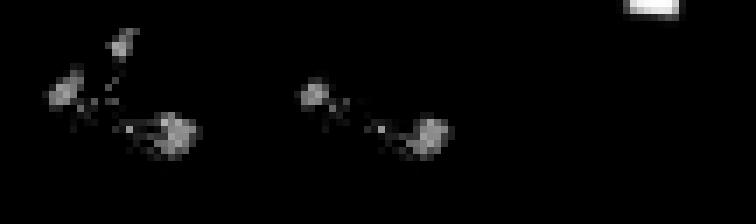

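The thresholded foot spans two blobs in the mask, so the threshold is too strict. I'll loosen it with measured colours.

```bash
python3 - <<'E'
from h import *
im=cv2.imread("pics/scene1.png")[:,:,::-1].astype(float)
u,v=proj("scene",[.5536,.1738,.156]).astype(int); print(u,v)
g=im[v-14:v+18,u-18:u+18]; s=(g[:,:,0]-g[:,:,2])/(g.max(2)+20)
for r in range(6,28,2): print((s[r,::2]*100).astype(int))
E
```

```text
347 133
[25 19 26 41 39 37 13 18 57 52  4  7 17 18 19 30 37 40]
[24 19 20 38 41 40 18 15 46 40  4 13 16 21 41 41 40 39]
[19 22 36 42 40 50 34 22 42 34  3  8 23 31 41 43 39 40]
[34 29 40 43 56 54 43 31 45 23  5 15 22 39 41 39 39 41]
[38 38 40 45 55 48 46 45 51 21  4 28 39 39 40 41 42 39]
[39 41 41 41 45 45 47 43 45 38 30 47 54 43 40 40 39 39]
[40 41 41 41 41 46 42 41 48 56 46 45 55 56 47 41 42 40]
[41 41 42 42 41 41 41 41 40 40 45 53 55 54 38 40 40 41]
[42 42 40 39 42 40 40 40 41 40 41 47 49 40 40 39 41 40]
[41 40 41 41 40 41 40 41 42 40 40 41 44 40 40 41 40 39]
[41 39 38 38 40 42 42 40 40 42 41 41 41 40 40 39 40 39]
```

```bash
sed -i 's/(s-.45)\/.2,0,1)/(s-.415)\/.045,0,1); m=cv2.GaussianBlur(m,(0,0),.5)/; s/for b in BR\[:2\]\])-m\*W)/for b in BR[:2]])-m)/' m2.py; python3 m2.py
```

```text
foot [ 0.55276549  0.17314839 -0.10249221] -5.8723711704127695 0.00822438722386133
0.144 [ 0.55061667  0.17697167 -0.08576449] 0.006424347716329892
0.146 [ 0.55197398  0.17492826 -0.10099584] 0.007282959427248137
0.15 [ 0.55381068  0.17157529 -0.1013473 ] 0.0094507528571208
0.152 [ 0.55504881  0.1697064  -0.0963845 ] 0.011543731067351678
carrier scene [ 0.55493289  0.1721618  -0.07635303] 0.0029408227080234546
carrier scene [ 0.55486885  0.17213549 -0.07507916] 0.002884359907695302
```

View pics/fit1.png

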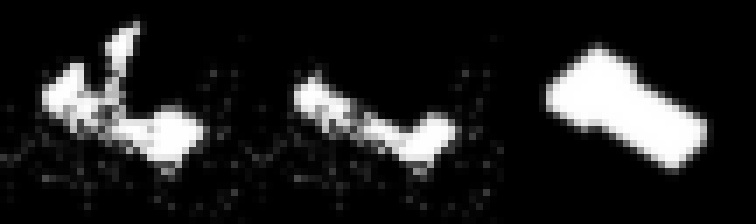

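The fitted foot has the T the right way round, stem towards +x, and matches the tool to within 1 mm. Relative to the scene-fitted carrier it needs about +2 mm in x and about -0.4 mm in y. Moving down to just above the pocket.

Request:
servo_tool --pt "0.014 -0.003 -0.15 0 0 0 1" --pt "0.014 -0.003 -0.3 0 0 0 1" --pt "0.014 -0.003 -0.45 0 0 0 1" --pt "0.014 -0.003 -0.58 0 0 0 1" --pt "0.014 -0.003 -0.68 0 0 0 1" --pt "0.014 -0.003 -0.74 0 0 0 1" --pt "0.014 -0.003 -0.76 0 0 0 1" --pt "0.014 -0.003 -0.76 0 0 0 1" --pt "0.014 -0.003 -0.76 0 0 0 1"

```text
time: 7.6
tool_pos: [0.5564, 0.174, 0.0538]
tcp_rot: [2.299, 2.139, 0.002]
wrist_force: [0.2, -0.6, -1.5]
width: 0.13
grip_force: 39.3
```

```bash
python3 - <<'E'
from h import *
b=shot("scene","pics/scene2.png")
s=bot.read_state(); print(s["tool_pos"],s["tcp_rot"],s["width"],s["wrist_force"])
u,v=proj("scene",[.554,.173,.03]).astype(int); print(u,v)
cv2.imwrite("pics/crop2.png",cv2.resize(b[v-35:v+25,u-40:u+40,::-1],(800,600),interpolation=cv2.INTER_CUBIC))
E
```

```text
[0.55648266 0.17405273 0.05393351] [2.29931821 2.13930606 0.00293163] 0.12532859711384153 [ 0.20927273 -0.42585281 -1.09743856]
343 166
```

View pics/crop2.png

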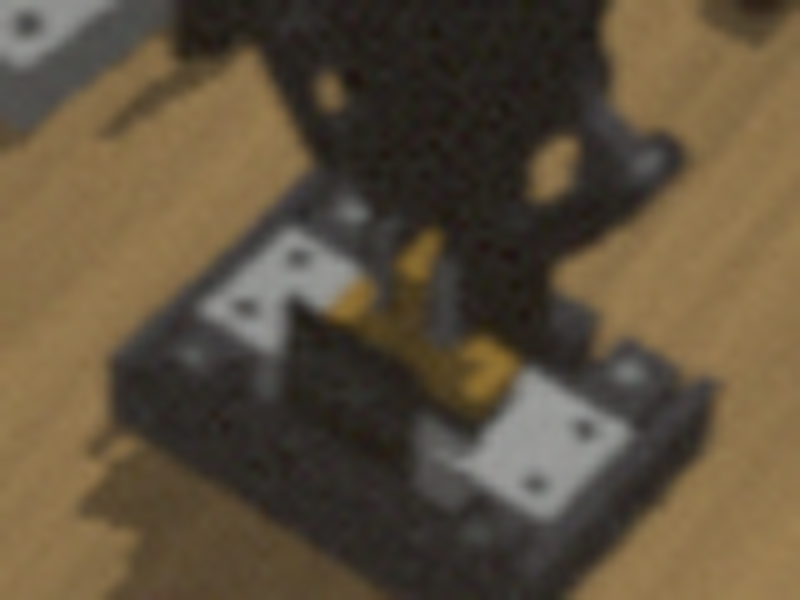

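The crop shows the foot hovering just over the pocket, stem end at crop (490,380), partly hidden by the right paddle. I'll fit it once more at this height.

```bash
cat > m3.py <<'E'
from m2 import *
n="scene"; im=cv2.imread("pics/scene2.png")[:,:,::-1]; C=[.5549,.1721,-.0755]
def run(z0,p0=[.5555,.1735,-.072]):
    u,v=proj(n,[p0[0],p0[1],z0+.008]).astype(int); o=(u-18,v-14,36,32)
    g=im[v-14:v+18,u-18:u+18].astype(float); s=(g[:,:,0]-g[:,:,2])/(g.max(2)+20)
    m=cv2.GaussianBlur(np.clip((s-.2)/.25,0,1).astype(np.float32),(0,0),.5)
    W=1-render(n,o,[(T(p0,np.array(box(-20,20,-12,12,16,60))/1000,z0),1.),(T(C,np.array(box(-23,23,-35,-28,0,63))/1000,.008),1.)])
    q=lambda p:render(n,o,[(T(p,b,z0),1.) for b in BR[:2]])
    r=nm(lambda p:(W*(q(p)-m)**2).mean(),p0); return r
for z in(.032,.034,.036,.038):
    r=run(z); print(z,r.x,r.fun)
print([bot.read_state()["tool_pos"] for _ in range(1)])
E
python3 m3.py
```

```text
0.032 [0.55506771 0.17235759 0.10345758] 0.017621060833334923
0.034 [0.55529461 0.17141035 0.07645241] 0.022607946768403053
0.036 [0.55629361 0.16987992 0.06577851] 0.022754650563001633
0.038 [0.55757449 0.16789192 0.12102261] 0.022986765950918198
[array([0.55648266, 0.17405273, 0.05393351])]
```

Request:
servo_tool --pt "-0.006 -0.005 -0.01 0 0 0 1" --pt "-0.006 -0.005 -0.02 0 0 0 1" --pt "-0.006 -0.005 -0.035 0 0 0 1" --pt "-0.006 -0.005 -0.05 0 0 0 1" --pt "-0.006 -0.005 -0.065 0 0 0 1" --pt "-0.006 -0.005 -0.065 0 0 0 1"

```text
time: 8.25
tool_pos: [0.5544, 0.1732, 0.0426]
tcp_rot: [-2.3, -2.14, 0.0]
wrist_force: [1.2, 1.3, -2.2]
width: 0.131
grip_force: 39.2
```

No contact and the foot is already below the rim. Continuing down.

Request:
servo_tool --pt "0 0 -0.01 0 0 0 1" --pt "0 0 -0.02 0 0 0 1" --pt "0 0 -0.03 0 0 0 1" --pt "0 0 -0.03 0 0 0 1"

```text
time: 8.65
tool_pos: [0.5546, 0.1731, 0.0383]
tcp_rot: [-2.3, -2.14, -0.0]
wrist_force: [1.3, 1.0, -1.9]
width: 0.129
grip_force: 39.2
```

Request:
servo_tool --pt "0 0 -0.006 0 0 0 1" --pt "0 0 -0.01 0 0 0 1" --pt "0 0 -0.01 0 0 0 1"

```text
time: 8.95
tool_pos: [0.5547, 0.1731, 0.0379]
tcp_rot: [-2.3, -2.14, -0.0]
wrist_force: [-1.8, 0.8, 4.9]
width: 0.131
grip_force: 40.1
```

Contact at exactly the predicted floor height, so the bracket is seated. Release and back off.

Request:
servo_tool --pt "0 0 0.003 0 0 0 0.9" --pt "0 0 0.003 0 0 0 0.75" --pt "0 0 0.003 0 0 0 0.6" --pt "0 0 0.003 0 0 0 0.5" --pt "0 0 0.003 0 0 0 0.5" --pt "0 0 0.1 0 0 0 0.5" --pt "0 0 0.3 0 0 0 0.3" --pt "0 0 0.6 0 0 0 0" --pt "0 0 0.9 0 0 0.03 0" --pt "0 0 0.9 0 0 0.07 0" --pt "0 0 0.9 0 0 0.12 0" --pt "0 0 0.9 0 0 0.16 0" --pt "0 0 0.9 0 0 0.2 0" --pt "0 0 0.9 0 0 0.25 0" --pt "0 0 0.9 0 0 0.3 0" --pt "0 0 0.9 0 0 0.34 0" --pt "0 0 0.9 0 0 0.38 0" --pt "0 0 0.9 0 0 0.42 0" --pt "0 0 0.9 0 0 0.46 0" --pt "0 0 0.9 0 0 0.5 0"

```text
time: 10.95
tool_pos: [0.5548, 0.1731, 0.1733]
tcp_rot: [0.105, 3.139, 0.0]
wrist_force: [-0.4, -0.3, -1.0]
width: 1.001
grip_force: 0.0
```

Request:
servo_tool --pt "0 0 0 0 0 0 0" --pt "0 0 0 0 0 0 0"

```text
time: 11.15
tool_pos: [0.5548, 0.1731, 0.1729]
tcp_rot: [0.118, 3.138, 0.0]
wrist_force: [-0.2, 1.0, 0.5]
width: 0.997
grip_force: 0.0
```

```bash
python3 - <<'E'
from m2 import *
b=shot("scene","pics/scene3.png"); a=shot("top","pics/top3.png")
s=bot.read_state(); print(s["tool_pos"],s["tcp_rot"],s["q"])
r=fit_carrier_scene(b,[.5549,.1721,-.0755]); print(r.x,r.fun)
u,v=proj("scene",[.554,.173,.03]).astype(int)
d=lambda i,u,v:cv2.resize(i[v-35:v+25,u-30:u+30,::-1],(400,400),interpolation=cv2.INTER_CUBIC)
cv2.imwrite("pics/crop3.png",np.hstack([d(b,u,v),d(a,256,216)]))
E
```

```text
[0.55469285 0.17306774 0.1725331 ] [1.16366740e-01 3.13889171e+00 2.62398118e-04] [ 2.59569329e-01  1.31463748e-01  1.87292289e+00  6.35678136e-07
  1.13663629e+00 -1.23711609e+00]
[ 0.55489385  0.1721403  -0.07610914] 0.002854627040325536
```

View pics/crop3.png

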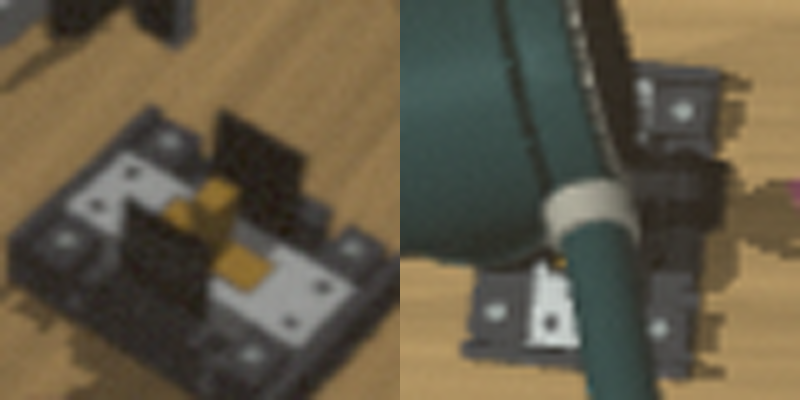

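The bracket sits square and flat in the pocket, and the carrier has not moved. Pinch axis is aligned. Descending with open fingers.

Request:
servo_tool --pt "0 -0.003 -0.15 0 0 0 0" --pt "0 -0.003 -0.3 0 0 0 0" --pt "0 -0.003 -0.45 0 0 0 0" --pt "0 -0.003 -0.55 0 0 0 0" --pt "0 -0.003 -0.65 0 0 0 0" --pt "0 -0.003 -0.75 0 0 0 0" --pt "0 -0.003 -0.83 0 0 0 0" --pt "0 -0.003 -0.9 0 0 0 0" --pt "0 -0.003 -0.94 0 0 0 0" --pt "0 -0.003 -0.94 0 0 0 0" --pt "0 -0.003 -0.94 0 0 0 0" --newtons 32

```text
time: 12.35
tool_pos: [0.555, 0.1727, 0.0313]
tcp_rot: [0.113, 3.139, 0.0]
wrist_force: [-0.1, -0.3, -1.1]
width: 0.998
grip_force: 0.0
```

Request:
servo_tool --pt "0 0 0 0 0 0 0.1" --pt "0 0 0 0 0 0 0.15" --pt "0 0 0 0 0 0 0.2" --pt "0 0 0 0 0 0 0.25" --pt "0 0 0 0 0 0 0.3" --pt "0 0 0 0 0 0 0.35" --pt "0 0 0 0 0 0 0.4" --pt "0 0 0 0 0 0 0.5" --pt "0 0 0 0 0 0 0.6" --pt "0 0 0 0 0 0 0.7" --pt "0 0 0 0 0 0 0.7" --pt "0 0 0 0 0 0 0.7"

```text
time: 13.55
tool_pos: [0.5557, 0.1732, 0.0332]
tcp_rot: [0.113, 3.138, 0.002]
wrist_force: [-2.8, 0.6, 11.8]
width: 0.587
grip_force: 32.4
```

Both catches are at their stops (about 51 mm). Lift slowly.

Request:
servo_tool --pt "0 0 0.02 0 0 0 0.7" --pt "0 0 0.04 0 0 0 0.7" --pt "0 0 0.06 0 0 0 0.7" --pt "0 0 0.08 0 0 0 0.7" --pt "0 0 0.1 0 0 0 0.7" --pt "0 0 0.12 0 0 0 0.7"

```text
time: 14.15
tool_pos: [0.5543, 0.1725, 0.0489]
tcp_rot: [-0.113, -3.139, 0.0]
wrist_force: [0.8, 0.3, -4.1]
width: 0.583
grip_force: 34.4
```

The weight (about 4 N) is being carried with no snag. Raising higher.

Request:
servo_tool --pt "0 0 0.03 0 0 0 0.7" --pt "0 0 0.08 0 0 0 0.7" --pt "0 0 0.14 0 0 0 0.7" --pt "0 0 0.21 0 0 0 0.7" --pt "0 0 0.28 0 0 0 0.7" --pt "0 0 0.35 0 0 0 0.7" --pt "0 0 0.42 0 0 0 0.7" --pt "0 0 0.49 0 0 0 0.7" --pt "0 0 0.56 0 0 0 0.7" --pt "0 0 0.62 0 0 0 0.7" --pt "0 0 0.67 0 0 0 0.7" --pt "0 0 0.7 0 0 0 0.7" --pt "0 0 0.71 0 0 0 0.7" --pt "0 0 0.71 0 0 0 0.7" --pt "0 0 0.71 0 0 0 0.7" --pt "0 0 0.71 0 0 0 0.7" --pt "0 0 0.71 0 0 0 0.7"

```text
time: 15.85
tool_pos: [0.5543, 0.1725, 0.155]
tcp_rot: [-0.113, -3.139, 0.0]
wrist_force: [-1.1, 0.6, -3.5]
width: 0.577
grip_force: 34.4
```

```bash
python3 - <<'E'
from h import *
b=shot("scene","pics/scene4.png"); s=bot.read_state(); print(s["time"],s["tool_pos"],s["tcp_rot"],s["wrist_force"],s["torque"],s["width"],s["grip_force"])
u,v=proj("scene",[.554,.173,.1]).astype(int)
cv2.imwrite("pics/crop4.png",cv2.resize(b[v-50:v+70,u-80:u+80,::-1],(800,600),interpolation=cv2.INTER_CUBIC))
E
```

```text
15.9 [0.55435943 0.17254434 0.15511929] [-1.13142989e-01 -3.13888165e+00  3.38948833e-04] [ 0.75718287  0.11516667 -3.2471957 ] [ 0.0164392  -0.00112561 -0.01089318] 0.5803308115267798 34.43900227546692
```

View pics/crop4.png

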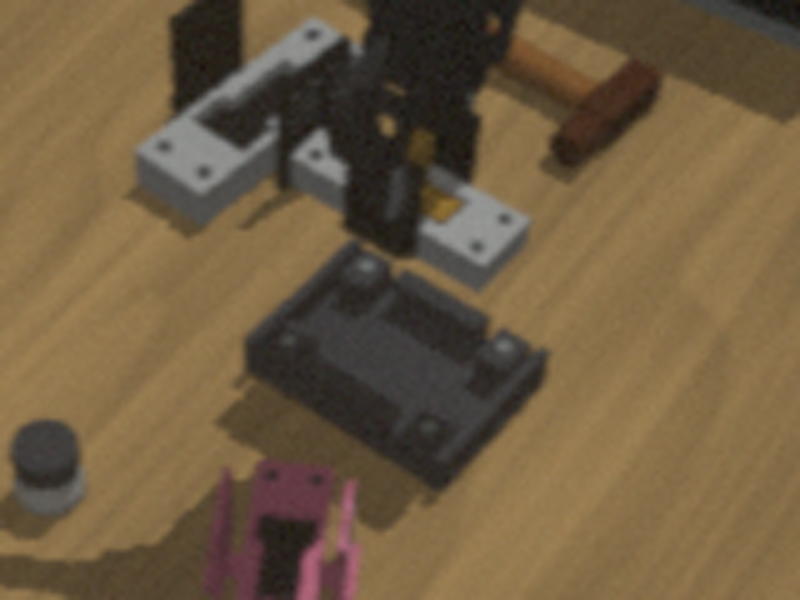

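The carrier hangs level and clear of the empty dock, with the bracket seated in it (crop (440,205)) and its underside about 0.13 m up. The other things in view look undisturbed.

```bash
python3 -c "
from workcell import bot
print(bot.finish_job())"
```

```text
the job is handed in; nothing more can be done
None
```

I handed the job in with the bracket seated in the carrier and the carrier held still and level by its pinched catches, about 10 cm above the dock's highest part.

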